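# Centre the seal tin on the counting scale's rocking pan

## Task

The open steel tin of strap seals stands off-centre on the small rocking pan of the counting scale, and the count is only true when it stands in the middle. With the fingers closed, nudge the tin's side with light taps from beside it until it stands upright and still in the centre of the pan, concentric with the yellow ring below it. Do not grip it, lift it, reach over or into it, hit it hard or knock it off, and leave the other things on the table and the scale's pan alone.

Things in the scene. Friction and masses are not known exactly. Their poses are not given: they have to be found in the camera images.
- tin: Round open steel tin of strap seals, 64 mm across (radius 32), 54 mm tall, 0.18 to 0.29 kg. Origin: centre of its underside, z up its axis. Slides at a push of 2 to 5 N. Push it about 20 mm above its underside; near the rim it rocks. It overhangs the pan all round and falls off once its axis is 20 to 25 mm off-centre. Starts 10 to 17 mm off, toward the robot, left or right.
- pan_center (a point): Centre of the top face of the scale's round steel pan, 80 mm above the table: the middle of the tin's underside belongs here. It stays fixed when the pan rocks. The pan, 50 mm across and hidden under the tin, rocks on a spring (at most 0.12 rad) toward the loaded side and levels itself when the load is central.
- scale: Fixed counting scale: grey round housing 120 mm across, 32 mm tall, origin on the table under the pan's axis; an 84 mm wide display wedge reaches 89 mm along its own -x. On it lies a white collar, 96 mm across, with a yellow ring (80 to 90 mm across, 39 mm above the table) concentric with the pan. Only the pan and its stalk rise above 40 mm.
- pan_head: The white collar on the scale, with the stalk and the rocking pan that it carries (see the scale and pan centre). Origin on the pan's axis at the collar's underside, 48 mm below the pan's top. Its yaw means nothing. Behind and left of the scale is a fixed blue heat sealer with an upright black knob, about 135 mm tall; to its right a fixed label printer. Keep the gripper's body clear of both.
- brown_roll: Bystander, loose: roll of brown parcel tape lying flat, 105 mm in diameter, 48 mm tall. Origin at the centre of its underside. Leave it alone.
- blue_roll: Bystander, loose: small roll of blue tape lying flat, 69 mm in diameter, 19 mm tall. Origin at the centre of its underside. Leave it alone.
- mug: Bystander, loose: white mug, 79 mm in diameter, 114 mm with its handle, 89 mm tall, at the back left. Origin at the centre of its underside. Leave it alone.
Things that resemble listed ones, but are neither listed nor needed, are in the scene too. What is shaped like the tin but orange or turquoise is not meant.

How it is judged:
By the outcome, as a careful person would: the job done as asked, in the order asked, and still so for the second after the job is handed in, with the robot touching nothing.
It also fails if it takes over 48 s, if anything falls off the work surface, if the arm or the gripper's body presses on something with over 40 N, if the wrist force passes 120 N, or if a joint passes its speed limit or range.

## Robot

A 6-joint arm with a two-finger parallel gripper is mounted at the origin on the work surface; the furniture and walls round the work are solid. World frame = base frame: x ahead of the robot, y to its left, z up, the work surface at z = 0. Lengths are in mm, angles in degrees, forces in N, time in s.
With the tool pointing down it reaches from about 300 to 850 mm from the base axis. Payload 4.2 kg.
Tool frame: the origin (TCP) lies between the finger pads, 19 mm behind the fingertips; this is the grasp point; z points along the fingers, y is the line along which they close (so a half turn about z gives the same grasp; the last joint's range is limited). The gripper opens to 91 mm and grips with 3 to 60 N. Pads are 32 mm wide; open, the fingers measure 118 mm over their backs; the gripper's body (76 mm by 178 mm) begins 60 mm behind the grasp point.
Start: joints at [75.63, 18.312, 89.639, -0, 72.044, -1.146], TCP at [131.536, 559.767, 232.776] pointing down, gripper open.
Joint ranges: [-177.97, 177.97], [-48.28, 115.42], [12.27, 149.76], [-77.06, 257.06], [2.81, 150.46], [-146.56, 146.56]. Speed limits (degrees/s): [147.25, 147.25, 180, 180, 180, 180].

## Interface

Orientations are given as [roll, pitch, yaw] about the fixed x, y, z axes, in that order (R = Rz(yaw) Ry(pitch) Rx(roll)).
In Python, from workcell import env, eyes gives the robot as it stands.
- The arm moves only by the tool send_rows, never from a script. Its argument "targets" is text: rows parted by semicolons, each of 7 numbers parted by spaces: the shift along the tool's x, y, z in m, then the turn, a rotation vector about the tool's x, y, z in degrees, then the opening in per cent of the stroke, from 0 (shut) to 100 (fully open). A call has 1 to 12 rows; each row is the pose to reach, as a shift and turn from the pose commanded when the call began, along the tool's axes at that moment; what a row does not reach only later rows make up. A row lasts 1/12 s, in which the tool goes at most 41.7 mm and 7.16 degrees, less where a joint would pass 70% of its speed; a pose out of reach is approached as far as the arm can. A call with a gripper value outside its range is refused whole. The fingers move at their own pace and stop on an object; "grip_force" is the grip in N (left out, the last holds). Time passes only in rows, so rows that repeat a pose let the fingers close. It gives the time, the measured TCP pose, the force, the opening and the grip force at its end, in the units of the state.
- env.state(): the state, without advancing time (a new reading comes with each control period).
- eyes.grab_frame(name): name is "side" or "top"; returns a dict with "image" (420x560x3 uint8, blue, green, red), "fovy" (degrees; the focal length in pixels is half the picture's height over the tangent of half this angle, whatever the lens; pixels are square), "cx", "cy" (the principal point, pixels), "D" ([k1, k2, p1, p2, k3] as OpenCV has them; the pictures are not rectified), "eye" and "attitude" of the camera in the world. Camera axes: x right, y up, looking along -z (the intrinsics and any distortion apply to the point x, -y, -z); pixel columns grow to the right and rows downward; lengths in mm; the calibration is good to about 2 mm. A picture is of the moment at which its call begins. There is no depth.
- env.job_done(): hands the job in; it is judged then, once.
The state is a dict: "time_s": time; "qpos": joint angles; "qvel": joint speeds; "effort": joint torques, N m; "ee_pos": TCP position; "ee_rot": TCP orientation; "force": force on the tool from outside, world axes, zero at the start; "torque": the same for the moment, N m; "gripper_width": finger opening in mm; "gripper_force": force on a finger pad.
Only numpy, scipy, OpenCV 4.12 (cv2) and the standard library are available. Lean on these libraries where they do the work, as an engineer would, in place of code of your own. Each camera call takes 0.05 s, during which the arm holds its last target. There are 200 camera calls.

## Working session

There is one attempt and no reset: what is moved stays moved. The work goes in short steps, Python scripts to look and compute and a tool call to move; the robot and the scene stay as the last step left them, time stands still between calls to the robot, and variables do not carry over. Pictures are saved under pics/ and viewed, at most 10 in all, crops included, and the job is handed in when it is done.

Besides the shell and the picture viewer there is one more tool, called after ">>>" as name(argument=value, ...), one argument or row to a line, values as JSON. send_rows: Moves the arm, as the interface text tells. Its arguments: {"type":"object","properties":{"targets":{"type":"string"},"grip_force":{"type":"number"}},"required":["targets"]}

```bash
mkdir -p pics
cat > h.py <<'E'
import numpy as np, cv2
from scipy.spatial.transform import Rotation as R
from workcell import env, eyes
def K(f):
    h=f["image"].shape[0]; fl=h/2/np.tan(np.radians(f["fovy"]/2))
    return np.array([[fl,0,f["cx"]],[0,fl,f["cy"]],[0,0,1]])
def rot(f):
    a=np.array(f["attitude"],float)
    return a if a.shape==(3,3) else R.from_euler("xyz",a,degrees=True).as_matrix()
def rays(f,uv):
    n=cv2.undistortPoints(np.array(uv,float).reshape(-1,1,2),K(f),np.array(f["D"],float)).reshape(-1,2)
    d=np.c_[n[:,0],-n[:,1],-np.ones(len(n))]
    return np.array(f["eye"],float), d@rot(f).T
def plane(f,uv,z):
    e,d=rays(f,uv); return e+d*((z-e[2])/d[:,2])[:,None]
def proj(f,P):
    p=(np.atleast_2d(P)-np.array(f["eye"]))@rot(f); p=p*[1,-1,-1]
    return cv2.projectPoints(p,np.zeros(3),np.zeros(3),K(f),np.array(f["D"],float))[0].reshape(-1,2)
E
python3 - <<'E'
from h import *
for n in("side","top"):
    f=eyes.grab_frame(n); cv2.imwrite(f"pics/{n}0.png",f["image"]); print(n,{k:v for k,v in f.items() if k!="image"})
print(env.state())
E
```

```text
side {'fovy': 46.76162452056906, 'cx': 275.24488526247353, 'cy': 204.53213384674953, 'D': array([-0.16893432,  0.        ,  0.        ,  0.        ,  0.        ]), 'eye': array([   20.0350677 , -1351.42806188,   910.43843932]), 'attitude': array([ 57.32930706,  -0.2017922 , -17.23493089])}
top {'fovy': 48.45660156140829, 'cx': 283.48557209459653, 'cy': 202.47238777063208, 'D': array([0.0375406, 0.       , 0.       , 0.       , 0.       ]), 'eye': array([ 285.8633989 , -122.51761601, 1499.2573554 ]), 'attitude': array([  5.57530261,  -0.56098553, -88.63645216])}
{'time_s': 0.1, 'qpos': array([ 7.56308570e+01,  1.83498584e+01,  8.96991892e+01, -4.67973471e-04,
        7.20423495e+01, -1.14652570e+00]), 'qvel': array([ 0.06306618, -0.01698703, -0.24943549,  0.00676817, -0.00290758,
       -0.00498004]), 'effort': array([ 9.15250675e-04, -4.13331985e+01, -2.32512259e+01,  7.29046552e-02,
        4.22371225e-02, -4.33867342e-05]), 'ee_pos': array([131.42895239, 559.35846717, 231.98700178]), 'ee_rot': array([-1.79908612e+02, -1.38393586e-03,  1.66777526e+02]), 'force': array([0.258058  , 0.73669212, 0.2136682 ]), 'torque': array([ 0.03396282,  0.00237514, -0.04343159]), 'gripper_force': 0.0, 'gripper_width': 90.89639292943076}
```

View pics/side0.png

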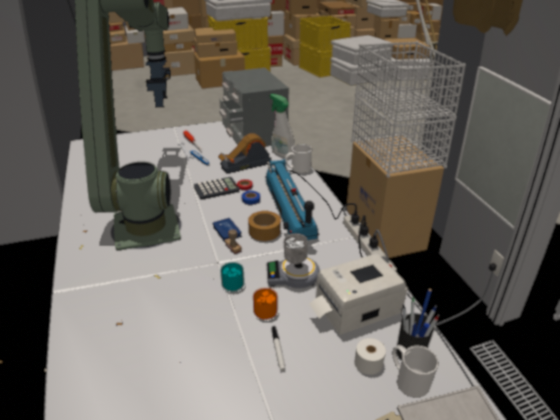

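View pics/top0.png

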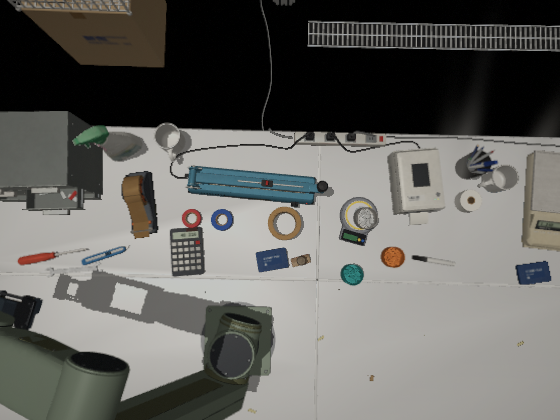

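The scale shows at about (358,214) in top and (298,268) in side. The grey tin sits at (366,218) in top and (295,248) in side. The heat sealer's knob is at (322,186) in top and the printer at (417,180). I'll enlarge both crops next.

Run:
```python
from h import *
a=cv2.imread("pics/top0.png")[180:255,325:415]; b=cv2.imread("pics/side0.png")[225:295,255:335]
a=cv2.resize(a,(400,400*75//90),interpolation=cv2.INTER_CUBIC); b=cv2.resize(b,(400,350),interpolation=cv2.INTER_CUBIC)
cv2.imwrite("pics/crop0.png",np.hstack([a,b[:333]]))
for n in("top","side"):
    im=cv2.imread(f"pics/{n}0.png"); h=cv2.cvtColor(im,cv2.COLOR_BGR2HSV)
    m=cv2.inRange(h,(18,70,90),(35,255,255)); 
    x,y,w,hh=(325,180,75,60) if n=="top" else (270,240,60,50)
    mm=np.zeros_like(m); mm[y:y+hh,x:x+w]=m[y:y+hh,x:x+w]
    print(n,cv2.countNonZero(mm),cv2.boundingRect(mm))
```

```text
top 117 (345, 201, 27, 39)
side 146 (270, 258, 45, 19)
```

View pics/crop0.png

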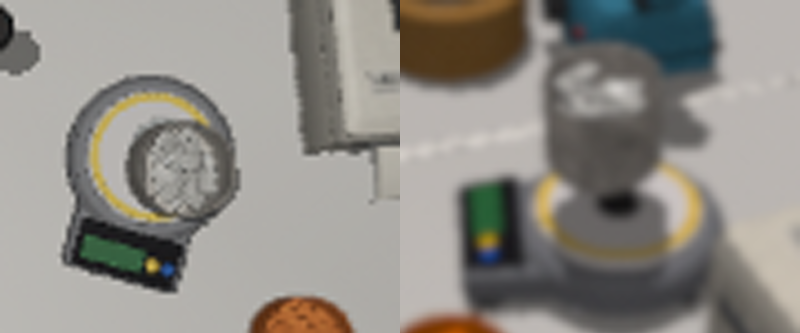

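The crop shows the yellow ring as a circle centred near crop (155,155) in top. The tin's rim is centred near (183,171), to the right and toward the robot. The side view agrees, with the tin leaning over the stalk. Next I'll fit both circles in millimetres.

```bash
cat >> h.py <<'E'
from scipy.optimize import least_squares
def fitc(P,r,c0=None):
    c0=P[:,:2].mean(0) if c0 is None else c0
    s=least_squares(lambda c:np.hypot(*(P[:,:2]-c).T)-r,c0,loss="soft_l1",f_scale=1.0)
    return s.x,np.median(np.abs(s.fun))
def ring(f,n,win):
    x,y,w,h=win; hv=cv2.cvtColor(f["image"],cv2.COLOR_BGR2HSV)
    m=np.zeros(hv.shape[:2],np.uint8); m[y:y+h,x:x+w]=cv2.inRange(hv,(18,70,90),(35,255,255))[y:y+h,x:x+w]
    v,u=np.nonzero(m); P=plane(f,np.c_[u,v],39.); return P
E
python3 - <<'E'
from h import *
np.set_printoptions(precision=1,suppress=True,linewidth=200)
for n,w in(("top",(340,195,35,37)),("side",(276,250,50,30))):
    f=eyes.grab_frame(n); P=ring(f,n,w); c,r=fitc(P,42.5)
    for _ in range(3):
        k=np.abs(np.hypot(*(P[:,:2]-c).T)-42.5)<6; c,r=fitc(P[k],42.5,c)
    print(n,c,r,k.sum(), "pan px",proj(f,[*c,80]), "tin centred top px",proj(f,[*c,134]))
    if n=="top":
        g=cv2.cvtColor(f["image"],cv2.COLOR_BGR2GRAY).astype(np.float32)
        t0=plane(f,[[366.2,218.5]],134.)[0]; print("tin guess",t0)
        # polar about guess in the plane z=134
        for a in range(0,360,20):
            rr=np.arange(22,46,2); Q=np.c_[t0[0]+rr*np.cos(np.radians(a)),t0[1]+rr*np.sin(np.radians(a)),np.full(len(rr),134.)]
            q=proj(f,Q).astype(np.float32); print(a,cv2.remap(g,q[:,0],q[:,1],cv2.INTER_LINEAR).ravel().astype(int))
E
```

```text
top [ 395.5 -372.3] 1.4859223097742742 112 pan px [[361.7 213.9]] tin centred top px [[364.9 212.6]]
tin guess [ 378.2 -376.2  134. ]
0 [144 154 159 158 126 111 115 159 177 176 170 163]
20 [137 141 143 127 112 105 106 118 151 169 179 179]
40 [135 147 158 165 116  89  82  80 119 151 168 179]
60 [151 146 134 114 100  92  81  76  84 132 171 178]
80 [141 158 126  93  89  83  78  73  93 130 175 181]
100 [135 152 121  92  87  77  71  74 116 155 179 181]
120 [159 150 142 125  86  73  76 117 167 180 178 173]
140 [157 157 151 114  84  85 121 159 161 162 151 107]
160 [160 163 156 126  87 135 147 112 111 111 109  96]
180 [152 147 133 111  79  86 108 101  93  88 100 101]
200 [146 137 105  92  80  61  74 103 158 174 176 176]
220 [101 102  94  97  90  76 115 169 173 174 174 174]
240 [138 111  91  91 102 104 110 151 172 175 174 174]
260 [109  94  84  79  85 106 104 123 166 172 175 175]
280 [102  93  87  81  88 111 151 172 176 175 175 175]
300 [122 102  93  87  84  93 103 110 143 172 174 176]
320 [166 135 103  92  86  86  95 106 103  91 107 149]
340 [145 144 136 112  94  93 112 146 151 139 121 112]
side [ 393.6 -373.6] 1.9587694505441462 135 pan px [[298.7 254. ]] tin centred top px [[299.3 238.1]]
```

```bash
cat >> h.py <<'E'
def rel(p0,R0,p1,R1):
    return np.r_[R0.T@(np.array(p1)-p0)/1000, R.from_matrix(R0.T@R1).as_rotvec(degrees=True)]
def pose():
    s=env.state(); return s["ee_pos"],R.from_euler("xyz",s["ee_rot"],degrees=True).as_matrix(),s
def down(yaw,t=0): return (R.from_euler("xyz",[180,0,yaw],degrees=True)*R.from_rotvec([0,t,0],degrees=True)).as_matrix()
E
python3 - <<'E'
from h import *
np.set_printoptions(precision=3,suppress=True)
p0,R0,s=np.array([131.5,559.8,232.8]),down(166.8),0
u=np.array([np.cos(np.radians(12)),np.sin(np.radians(12))])
tin=np.array([381,-376.]); 
end=tin-u*(32+40+24.5)
print("end",end)
wp=[([430,390,280],down(115)),([560,0,280],down(65)),([400,-330,280],down(25,10)),([*end,200],down(12,40)),([*end,104],down(12,40))]
for p,Rr in wp:
    print(p,rel(p0,R0,p,Rr),np.linalg.norm(np.array(p)-p0)); p0,R0=np.array(p),Rr
E
```

```text
end [ 286.609 -396.063]
[430, 390, 280] [-0.329 -0.097 -0.047 -0.    -0.    51.8  ] 346.64409702171474
[560, 0, 280] [-0.408 -0.047 -0.     0.    -0.    50.   ] 411.0960958218893
[400, -330, 280] [-0.367 -0.006 -0.    -3.491  9.59  39.897] 366.742416417845
[np.float64(286.60875652918776), np.float64(-396.06347816391377), 200] [-0.143  0.012  0.056 -5.557 29.87  11.917] 153.69436308131452
[np.float64(286.60875652918776), np.float64(-396.06347816391377), 104] [-0.062 -0.     0.074  0.     0.     0.   ] 96.0
```

>>> send_rows(
  targets="-0.329 -0.097 -0.047 0 0 52 0;-0.329 -0.097 -0.047 0 0 52 0;-0.329 -0.097 -0.047 0 0 52 0;-0.329 -0.097 -0.047 0 0 52 0;-0.329 -0.097 -0.047 0 0 52 0;-0.329 -0.097 -0.047 0 0 52 0;-0.329 -0.097 -0.047 0 0 52 0;-0.329 -0.097 -0.047 0 0 52 0;-0.329 -0.097 -0.047 0 0 52 0;-0.329 -0.097 -0.047 0 0 52 0",
  grip_force=20,
)

```text
time_s: 1.03
ee_pos: [432.5, 388.4, 279.8]
ee_rot: [179.9, 0.0, 114.5]
force: [0.3, -0.1, 0.7]
gripper_width: 27.6
gripper_force: 0.0
```

>>> send_rows(
  targets="-0.408 -0.047 0 0 0 50 0;-0.408 -0.047 0 0 0 50 0;-0.408 -0.047 0 0 0 50 0;-0.408 -0.047 0 0 0 50 0;-0.408 -0.047 0 0 0 50 0;-0.408 -0.047 0 0 0 50 0;-0.408 -0.047 0 0 0 50 0;-0.408 -0.047 0 0 0 50 0;-0.408 -0.047 0 0 0 50 0;-0.408 -0.047 0 0 0 50 0;-0.408 -0.047 0 0 0 50 0",
)

```text
time_s: 1.95
ee_pos: [559.0, -4.2, 279.1]
ee_rot: [179.9, 0.1, 64.5]
force: [0.8, 0.3, -0.5]
gripper_width: 0.3
gripper_force: 0.0
```

Run:
```python
from h import *
np.set_printoptions(precision=3,suppress=True)
p0,R0,s=pose(); print(p0,s["ee_rot"],s["qpos"],s["time_s"],s["force"],s["gripper_width"])
for p,Rr in [([290,-345,280],down(15,15)),([287,-396,200],down(12,40)),([287,-396,104],down(12,40))]:
    print(p,rel(p0,R0,p,Rr),np.linalg.norm(np.array(p)-p0)); p0,R0=np.array(p),Rr
```

```text
[558.955  -4.233 279.053] [179.941   0.123  64.546] [-1.536 15.405 87.105 -0.139 77.487 23.949] 1.95 [ 0.797  0.344 -0.543] 0.3126660546885448
[290, -345, 280] [-0.423 -0.096 -0.    -6.377 14.141 49.271] 434.1195921251908
[287, -396, 200] [-0.036  0.048  0.073 -1.396 24.994  2.682] 94.92101980067429
[287, -396, 104] [-0.062 -0.     0.074  0.     0.     0.   ] 96.0
```

>>> send_rows(
  targets="-0.423 -0.096 0 -6.4 14.1 49.3 0;-0.423 -0.096 0 -6.4 14.1 49.3 0;-0.423 -0.096 0 -6.4 14.1 49.3 0;-0.423 -0.096 0 -6.4 14.1 49.3 0;-0.423 -0.096 0 -6.4 14.1 49.3 0;-0.423 -0.096 0 -6.4 14.1 49.3 0;-0.423 -0.096 0 -6.4 14.1 49.3 0;-0.423 -0.096 0 -6.4 14.1 49.3 0;-0.423 -0.096 0 -6.4 14.1 49.3 0;-0.423 -0.096 0 -6.4 14.1 49.3 0;-0.423 -0.096 0 -6.4 14.1 49.3 0;-0.423 -0.096 0 -6.4 14.1 49.3 0",
)

```text
time_s: 2.95
ee_pos: [289.7, -343.3, 279.3]
ee_rot: [-179.9, -15.0, 15.0]
force: [0.1, 0.3, -0.5]
gripper_width: 0.3
gripper_force: 0.0
```

>>> send_rows(
  targets="-0.036 0.048 0.073 -1.4 25 2.7 0;-0.036 0.048 0.073 -1.4 25 2.7 0;-0.036 0.048 0.073 -1.4 25 2.7 0;-0.036 0.048 0.073 -1.4 25 2.7 0;-0.036 0.048 0.073 -1.4 25 2.7 0;-0.036 0.048 0.073 -1.4 25 2.7 0",
)

```text
time_s: 3.45
ee_pos: [288.7, -391.0, 199.3]
ee_rot: [-179.6, -40.0, 12.0]
force: [0.3, 0.1, 0.6]
gripper_width: 0.1
gripper_force: 0.0
```

Run:
```python
from h import *
np.set_printoptions(precision=3,suppress=True)
p0,R0,s=pose(); print(p0,s["ee_rot"],s["qpos"],s["time_s"],s["force"],s["gripper_width"])
for p,Rr in [([287,-396,104],down(12,40))]:
    print(p,rel(p0,R0,p,Rr),np.linalg.norm(np.array(p)-p0)); p0,R0=np.array(p),Rr
a=eyes.grab_frame("top")["image"][160:280,310:430];b=eyes.grab_frame("side")["image"][190:310,220:340]
cv2.imwrite("pics/c1.png",cv2.resize(np.hstack([a,b]),None,fx=3.3,fy=3.3,interpolation=cv2.INTER_CUBIC))
```

```text
[ 288.686 -390.962  199.332] [-179.627  -39.964   11.965] [-79.796  12.703 115.086  45.907  63.328 -27.469] 3.45 [0.275 0.147 0.601] 0.11500862048135499
[287, -396, 104] [-0.063  0.005  0.071 -0.351  0.036 -0.027] 95.47988706616826
```

View pics/c1.png

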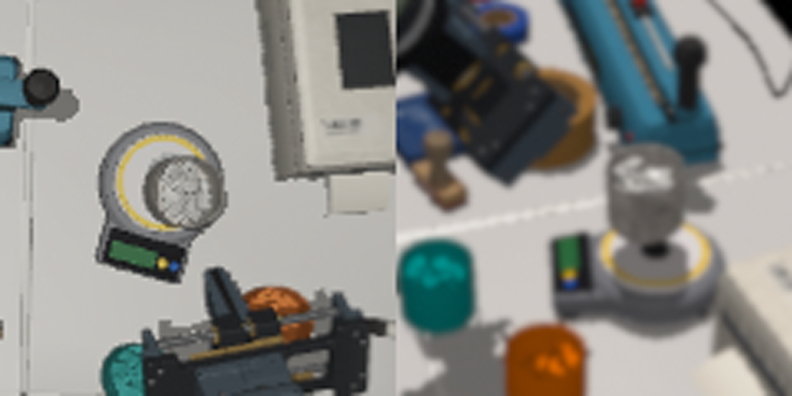

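The tin hasn't moved: crop (184,192) in top. The gripper is on the robot side, above the orange and turquoise tins with plenty of height. I'll go down now and then measure the tin edges against the tip.

>>> send_rows(
  targets="-0.063 0.005 0.071 0 0 0 0;-0.063 0.005 0.071 0 0 0 0;-0.063 0.005 0.071 0 0 0 0;-0.063 0.005 0.071 0 0 0 0;-0.063 0.005 0.071 0 0 0 0;-0.063 0.005 0.071 0 0 0 0",
)

```text
time_s: 4.05
ee_pos: [287.7, -398.2, 106.8]
ee_rot: [179.8, -40.0, 12.4]
force: [-0.1, -0.6, -0.8]
gripper_width: 0.7
gripper_force: 0.0
```

```bash
cat >> h.py <<'E'
def crop(name):
    a=eyes.grab_frame("top")["image"][185:250,325:405];b=eyes.grab_frame("side")["image"][225:290,255:335]
    cv2.imwrite(name,cv2.resize(np.hstack([a,b]),(800,325),interpolation=cv2.INTER_CUBIC))
E
python3 - <<'E'
from h import *
np.set_printoptions(precision=3,suppress=True)
p0,R0,s=pose(); print(p0,s["ee_rot"],s["time_s"],s["force"])
lead=p0+R0@[16,0,19]; print("lead edge",lead)
u=np.array([np.cos(np.radians(12)),np.sin(np.radians(12)),0]); print("u in tool",R0.T@u)
print("gap along u",(np.array([381,-376])-lead[:2])@u[:2]-32, "lat",np.cross(u[:2],np.array([381,-376])-lead[:2]))
crop("pics/c2.png")
E
```

```text
[ 287.679 -398.151  106.821] [179.841 -40.013  12.383] 4.05 [-0.12  -0.595 -0.782]
lead edge [ 311.592 -392.955  102.556]
u in tool [0.766 0.005 0.643]
gap along u 39.416317663343875 lat 2.153708309151483<stdin>:6: DeprecationWarning: Arrays of 2-dimensional vectors are deprecated. Use arrays of 3-dimensional vectors instead. (deprecated in NumPy 2.0)
```

View pics/c2.png

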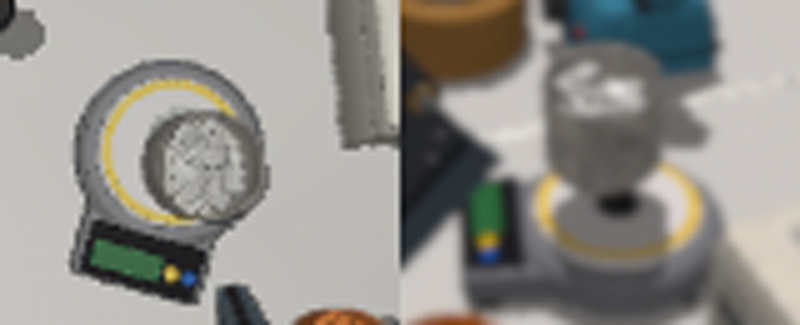

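>>> send_rows(
  targets="0.007 -0.001 0.008 0 0 0 0;0.014 -0.002 0.016 0 0 0 0;0.018 -0.002 0.02 0 0 0 0;0.0204 -0.002 0.0224 0 0 0 0;0.0204 -0.002 0.0224 0 0 0 0;0.0204 -0.002 0.0224 0 0 0 0",
)

```text
time_s: 4.65
ee_pos: [315.7, -388.9, 100.8]
ee_rot: [-179.9, -40.0, 12.1]
force: [-0.3, -0.4, 0.2]
gripper_width: 0.6
gripper_force: 0.0
```

Run:
```python
from h import *
np.set_printoptions(precision=3,suppress=True)
p0,R0,s=pose(); print(p0,s["ee_rot"],s["time_s"],s["force"],"lead",p0+R0@[16,0,19])
crop("pics/c3.png")
```

```text
[ 315.742 -388.913  100.79 ] [-179.855  -40.002   12.131] 4.65 [-0.269 -0.449  0.244] lead [ 339.655 -383.723   96.52 ]
```

View pics/c3.png

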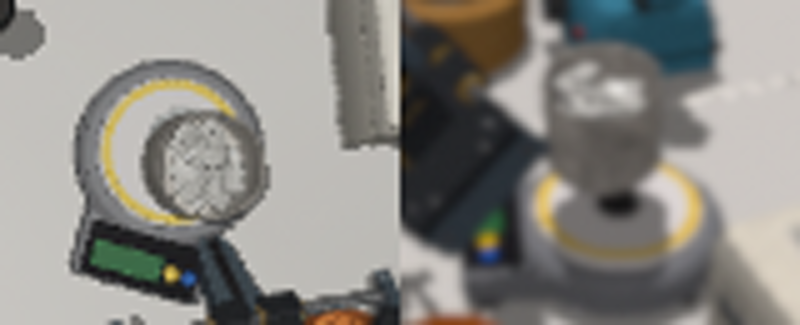

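The tin is still untouched. The closed tip is just short of its robot-side wall, around crop (210,240) in top. I'll creep in from here.

>>> send_rows(
  targets="0.0015 0 0.0013 0 0 0 0;0.003 0 0.0025 0 0 0 0;0.0046 0 0.0039 0 0 0 0;0.0054 0 0.0045 0 0 0 0;0.0054 0 0.0045 0 0 0 0",
)

```text
time_s: 5.17
ee_pos: [322.5, -387.6, 100.9]
ee_rot: [-179.9, -40.0, 12.1]
force: [-0.8, 1.0, -0.6]
gripper_width: 0.4
gripper_force: 0.0
```

>>> send_rows(
  targets="0.0008 0 0.0006 0 0 0 0;0.0015 0 0.0013 0 0 0 0;0.0015 0 0.0013 0 0 0 0",
)

```text
time_s: 5.42
ee_pos: [324.4, -387.2, 100.9]
ee_rot: [-179.9, -40.0, 12.1]
force: [-0.8, 0.7, 0.4]
gripper_width: 0.6
gripper_force: 0.0
```

>>> send_rows(
  targets="0.0008 0 0.0006 0 0 0 0;0.0015 0 0.0013 0 0 0 0;0.0015 0 0.0013 0 0 0 0",
)

```text
time_s: 5.67
ee_pos: [326.3, -386.7, 100.8]
ee_rot: [-179.9, -40.0, 12.1]
force: [-0.1, -0.0, 0.3]
gripper_width: 0.6
gripper_force: 0.0
```

>>> send_rows(
  targets="0.0006 0 0.0005 0 0 0 0;0.0012 0 0.001 0 0 0 0;0.0012 0 0.001 0 0 0 0",
)

```text
time_s: 5.92
ee_pos: [327.7, -386.8, 100.9]
ee_rot: [-179.9, -40.0, 12.1]
force: [-2.6, -0.1, 0.6]
gripper_width: -0.1
gripper_force: 1.2
```

>>> send_rows(
  targets="0.0006 0 0.0005 0 0 0 0;0.0012 0 0.001 0 0 0 0;0.0012 0 0.001 0 0 0 0",
)

```text
time_s: 6.17
ee_pos: [329.2, -386.5, 101.0]
ee_rot: [-179.9, -40.0, 12.1]
force: [-4.5, -1.5, 2.2]
gripper_width: 0.5
gripper_force: 1.9
```

>>> send_rows(
  targets="0.0006 0 0.0005 0 0 0 0;0.0012 0 0.001 0 0 0 0;0.0012 0 0.001 0 0 0 0",
)

```text
time_s: 6.42
ee_pos: [330.9, -386.0, 100.9]
ee_rot: [-179.9, -40.0, 12.1]
force: [-4.5, -1.2, 2.7]
gripper_width: 0.8
gripper_force: 2.0
```

>>> send_rows(
  targets="0.0006 0 0.0005 0 0 0 0;0.0012 0 0.001 0 0 0 0;0.0012 0 0.001 0 0 0 0",
)

```text
time_s: 6.67
ee_pos: [332.4, -385.5, 100.9]
ee_rot: [-179.9, -40.0, 12.1]
force: [-3.6, -1.0, 2.7]
gripper_width: 0.1
gripper_force: 2.2
```

>>> send_rows(
  targets="0.0006 0 0.0005 0 0 0 0;0.0012 0 0.001 0 0 0 0;0.0018 0 0.0015 0 0 0 0;0.0023 0 0.0019 0 0 0 0;0.0023 0 0.0019 0 0 0 0",
)

```text
time_s: 7.08
ee_pos: [335.3, -384.6, 100.8]
ee_rot: [-179.8, -40.0, 12.1]
force: [-3.6, -1.1, 1.8]
gripper_width: 0.3
gripper_force: 1.7
```

>>> send_rows(
  targets="-0.003 0 -0.0025 0 0 0 0;-0.008 0 -0.0066 0 0 0 0;-0.012 0 -0.01 0 0 0 0;-0.012 0 -0.01 0 0 0 0",
)

```text
time_s: 7.42
ee_pos: [319.1, -388.2, 100.5]
ee_rot: [-179.8, -40.0, 12.0]
force: [-0.5, -0.8, 0.3]
gripper_width: 0.5
gripper_force: 0.0
```

Run:
```python
from h import *
np.set_printoptions(precision=3,suppress=True)
p0,R0,s=pose(); print(p0,s["ee_rot"],s["time_s"],s["force"])
crop("pics/c4.png")
```

```text
[ 319.145 -388.179  100.528] [-179.799  -40.001   12.009] 7.4167 [-0.497 -0.85   0.276]
```

View pics/c4.png

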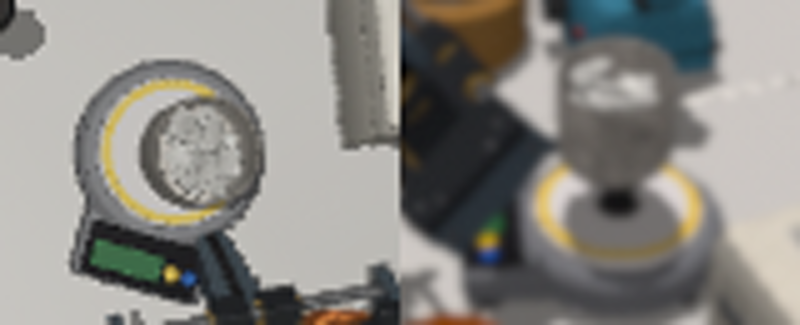

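The tin has moved up and in. Its rim now sits at crop (206,150) in top, about px (366.2,215). A centred tin would be at (364.9,212.6), so it's a few mm short, mostly along x with a little in y. I'll fit the base and rim arcs to put numbers on that.

```bash
cat >> h.py <<'E'
def arc(f,c,z,mid,half=70,r0=26,r1=39):
    """edge points (strongest radial grey gradient) of a r=32 circle at height z, arc around angle mid -> circle fit"""
    g=cv2.GaussianBlur(cv2.cvtColor(f["image"],cv2.COLOR_BGR2GRAY),(0,0),0.6).astype(np.float32); c=np.array(c,float)
    for it in range(4):
        P=[]
        for a in np.radians(np.arange(mid-half,mid+half+1,5)):
            rr=np.arange(r0,r1,.25); Q=np.c_[c[0]+rr*np.cos(a),c[1]+rr*np.sin(a),np.full(len(rr),z)]
            q=proj(f,Q).astype(np.float32); v=cv2.remap(g,q[:,0].copy(),q[:,1].copy(),cv2.INTER_CUBIC).ravel()
            d=np.gradient(v); i=np.argmax(d)   # dark tin -> brighter outside
            if d[i]>1.0 and 2<i<len(rr)-3: P.append(Q[i])
        P=np.array(P); c,r=fitc(P,32,c)
    return c,r,len(P)
def measure(c=(392,-374)):
    for n,w,toward in(("top",(340,195,35,37),110),("side",(276,250,50,30),249)):
        f=eyes.grab_frame(n); P=ring(f,n,w); rc,_=fitc(P,42.5,np.array([394.5,-373.]))
        for _ in range(3):
            k=np.abs(np.hypot(*(P[:,:2]-rc).T)-42.5)<6; rc,r=fitc(P[k],42.5,rc)
        b=arc(f,c,80.,toward); t=arc(f,c,134.,toward+180)
        print(n,"ring",rc.round(1),round(r,1),"base",b[0].round(1),round(b[1],1),b[2],"rim",t[0].round(1),round(t[1],1),t[2],"| base-ring",(b[0]-rc).round(1),"rim-ring",(t[0]-rc).round(1))
E
python3 - <<'E'
from h import *
measure()
E
```

```text
top ring [ 395.5 -372.4] 1.5 base [ 390.6 -375.6] 0.4 29 rim [ 388.7 -378.9] 1.1 27 | base-ring [-4.9 -3.3] rim-ring [-6.8 -6.5]
side ring [ 393.6 -373.2] 2.0 base [ 390.7 -372.2] 1.1 21 rim [ 401.  -346.8] 0.5 6 | base-ring [-2.9  1. ] rim-ring [ 7.4 26.4]
```

Run:
```python
from h import *
np.set_printoptions(precision=4,suppress=True)
p0,R0,s=pose()
R1=down(28,40); u=np.array([np.cos(np.radians(28)),np.sin(np.radians(28)),0])
lead=np.array([390.6,-374.5,99])-u*(32+7)
p1=lead-R1@[16,0,19]; print(p1,rel(p0,R0,p1,R1),"u tool",R1.T@u)
```

```text
[ 334.5596 -404.2972  103.2702] [  0.01     0.0189   0.0051  10.078   -0.0388 -12.2044] u tool [0.766  0.     0.6428]
```

>>> send_rows(
  targets="0 0.008 0 3 0 -4 0;0.002 0.0145 0 7 0 -8 0;0.006 0.0189 0.002 10.1 0 -12.2 0;0.01 0.0189 0.0051 10.1 0 -12.2 0;0.01 0.0189 0.0051 10.1 0 -12.2 0;0.01 0.0189 0.0051 10.1 0 -12.2 0",
)

```text
time_s: 8.12
ee_pos: [334.6, -402.9, 103.0]
ee_rot: [-179.9, -40.1, 27.9]
force: [0.2, 0.3, 0.3]
gripper_width: 0.5
gripper_force: 0.0
```

>>> send_rows(
  targets="0.0015 0 0.0013 0 0 0 0;0.003 0 0.0025 0 0 0 0;0.0038 0 0.0032 0 0 0 0;0.0038 0 0.0032 0 0 0 0",
)

```text
time_s: 8.45
ee_pos: [339.0, -401.4, 103.4]
ee_rot: [-180.0, -40.0, 28.0]
force: [0.1, 0.5, -0.5]
gripper_width: -0.1
gripper_force: 0.0
```

>>> send_rows(
  targets="0.0006 0 0.0005 0 0 0 0;0.0012 0 0.001 0 0 0 0;0.0012 0 0.001 0 0 0 0",
)

```text
time_s: 8.7
ee_pos: [340.4, -401.2, 103.4]
ee_rot: [180.0, -40.0, 28.0]
force: [-0.5, 0.6, -0.1]
gripper_width: 0.1
gripper_force: 0.2
```

>>> send_rows(
  targets="0.0006 0 0.0005 0 0 0 0;0.0012 0 0.001 0 0 0 0;0.0012 0 0.001 0 0 0 0",
)

```text
time_s: 8.95
ee_pos: [341.7, -401.1, 103.5]
ee_rot: [179.9, -40.0, 28.1]
force: [-3.4, -2.3, 2.1]
gripper_width: 0.8
gripper_force: 1.9
```

>>> send_rows(
  targets="0.0006 0 0.0005 0 0 0 0;0.0012 0 0.001 0 0 0 0;0.0019 0 0.0016 0 0 0 0;0.0019 0 0.0016 0 0 0 0",
)

```text
time_s: 9.28
ee_pos: [344.1, -399.4, 103.4]
ee_rot: [180.0, -40.0, 28.0]
force: [-2.3, -1.2, 2.4]
gripper_width: 0.3
gripper_force: 1.6
```

>>> send_rows(
  targets="-0.003 0 -0.0025 0 0 0 0;-0.008 0 -0.0066 0 0 0 0;-0.012 0 -0.01 0 0 0 0;-0.012 0 -0.01 0 0 0 0",
)

```text
time_s: 9.62
ee_pos: [329.5, -407.1, 102.9]
ee_rot: [-180.0, -40.0, 27.9]
force: [0.2, 1.0, 0.2]
gripper_width: 0.6
gripper_force: 0.0
```

Run:
```python
from h import *
measure()
print(env.state()["time_s"],env.state()["force"])
crop("pics/c5.png")
```

```text
top ring [ 395.6 -372.4] 1.4 base [ 393.1 -374.6] 0.4 29 rim [ 392.3 -378.9] 1.3 26 | base-ring [-2.5 -2.2] rim-ring [-3.3 -6.5]
side ring [ 393.9 -373.3] 1.7 base [ 388.  -374.7] 0.8 9 rim [ 401.  -346.6] 0.5 6 | base-ring [-5.8 -1.5] rim-ring [ 7.1 26.7]
9.7167 [1.24277905 0.46278499 0.12200504]
```

View pics/c5.png

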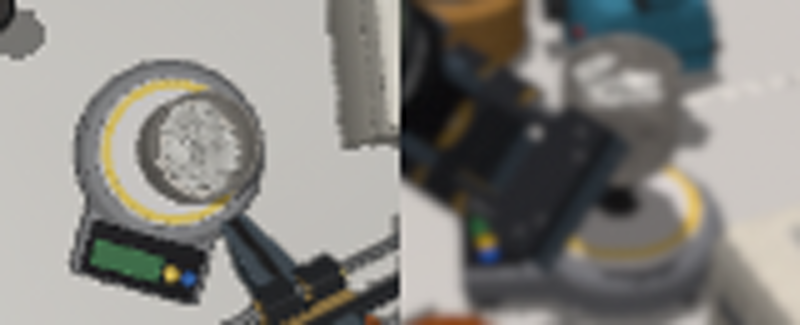

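The tin is nearly there. In top, the base fit is (393.1,-374.6) against the ring's (395.6,-372.4), so about 2–3 mm remains along the same direction. I'll give it one more light tap, 2 mm deeper.

>>> send_rows(
  targets="0.004 0 0.0034 0 0 0 0;0.008 0 0.0067 0 0 0 0;0.011 0 0.0092 0 0 0 0;0.012 0 0.01 0 0 0 0;0.0125 0 0.0105 0 0 0 0;0.013 0 0.0109 0 0 0 0;0.0136 0 0.0114 0 0 0 0;0.0136 0 0.0114 0 0 0 0",
)

```text
time_s: 10.48
ee_pos: [345.8, -398.7, 103.5]
ee_rot: [179.9, -40.0, 28.0]
force: [-4.0, -1.6, 3.0]
gripper_width: 0.4
gripper_force: 2.1
```

>>> send_rows(
  targets="-0.003 0 -0.0025 0 0 0 0;-0.008 0 -0.0066 0 0 0 0;-0.016 0 -0.013 0 0 0 0;-0.03 0 -0.025 0 0 0 0;-0.045 0 -0.038 0 0 0 0;-0.045 0 -0.038 0 0 0 0;-0.045 0 -0.038 0 0 0 0",
)

```text
time_s: 11.07
ee_pos: [293.0, -426.7, 103.1]
ee_rot: [-180.0, -40.0, 27.9]
force: [-0.6, 0.2, -0.8]
gripper_width: 0.6
gripper_force: 0.0
```

Run:
```python
from h import *
measure((394,-373))
print(env.state()["time_s"],env.state()["force"])
crop("pics/c6.png")
```

```text
top ring [ 395.7 -372.4] 1.4 base [ 394.6 -373.8] 0.5 29 rim [ 394.7 -378.1] 1.5 23 | base-ring [-1.  -1.4] rim-ring [-1.  -5.7]
side ring [ 393.5 -373.1] 2.0 base [ 394.6 -370.7] 1.3 21 rim [ 403.7 -340. ] 0.1 4 | base-ring [1.1 2.3] rim-ring [10.2 33.1]
11.1667 [ 0.34666176  0.18453341 -0.27282945]
```

View pics/c6.png

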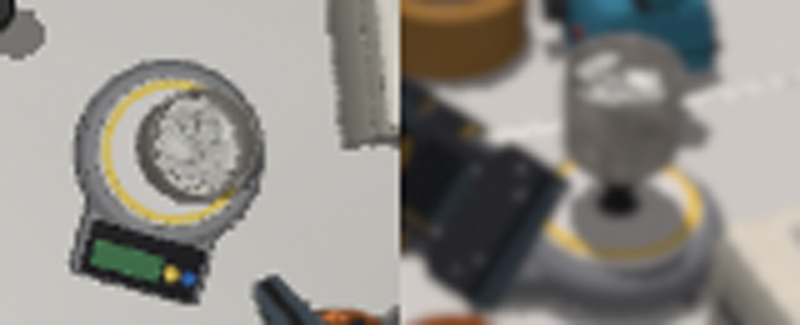

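Run:
```python
from h import *
np.set_printoptions(precision=1,suppress=True,linewidth=160)
f=eyes.grab_frame("side"); g=cv2.cvtColor(f["image"],cv2.COLOR_BGR2GRAY).astype(float)
C=np.array([395,-372.7]); r=np.array([np.cos(np.radians(-17.2)),np.sin(np.radians(-17.2))])
for z in(90,100,110,120,128):
    c=proj(f,[*C,z])[0]; L=proj(f,[*(C-32*r),z])[0]; Rr=proj(f,[*(C+32*r),z])[0]
    row=cv2.remap(g.astype(np.float32),np.arange(280,322,.25,dtype=np.float32)[None],np.full((1,168),c[1],np.float32),cv2.INTER_CUBIC).ravel()
    x=np.arange(280,322,.25); d=np.gradient(row)
    l=(np.abs(x-L[0])<4); q=(np.abs(x-Rr[0])<4)
    xl=x[l][np.argmin(d[l])]; xr=x[q][np.argmax(d[q])]
    print(z,"pred",L[0],c[0],Rr[0],"seen",xl,xr,"mid-pred",(xl+xr)/2-(L[0]+Rr[0])/2,"width ratio",(xr-xl)/(Rr[0]-L[0]))
# housing circle in top (r60, z32): outer edge on free side
f=eyes.grab_frame("top"); g=cv2.cvtColor(f["image"],cv2.COLOR_BGR2GRAY).astype(np.float32)
c=C.copy()
for _ in range(4):
    P=[]
    for a in np.radians(np.r_[-80:100:4]):
        rr=np.arange(54,67,.25);Q=np.c_[c[0]+rr*np.cos(a),c[1]+rr*np.sin(a),np.full(len(rr),32.)]
        q=proj(f,Q).astype(np.float32);d=np.gradient(cv2.remap(g,q[:,0].copy(),q[:,1].copy(),cv2.INTER_CUBIC).ravel());i=d.argmax()
        if d[i]>1 and 2<i<len(rr)-3:P.append(Q[i])
    P=np.array(P); c,e=fitc(P,60,c)
print("housing",c,e,len(P))
```

```text
90 pred 287.429439129196 299.14686378856425 310.8486885685991 seen 287.0 314.75 mid-pred 1.7359361511024645 width ratio 1.1849226881417645
100 pred 287.4945855160284 299.2621226994941 311.0138679343647 seen 287.0 313.0 mid-pred 0.7457732748034687 width ratio 1.1054759043043605
110 pred 287.5601397284906 299.37807315834436 311.1800194527049 seen 287.0 311.0 mid-pred -0.3700795905977543 width ratio 1.0160932350301501
120 pred 287.6261028438577 299.4947163364569 311.3471443259365 seen 287.0 315.0 mid-pred 1.5133764151029254 width ratio 1.1803866209312095
128 pred 287.679168413994 299.58853031305375 311.4815456813934 seen 287.25 308.75 mid-pred -1.5803570476937239 width ratio 0.9032711211349107
housing [ 394.7 -370.9] 0.32002147690631233 45
```

Run:
```python
from h import *
np.set_printoptions(linewidth=200)
F=[eyes.grab_frame("top") for _ in range(2)]; f=F[0]; im=np.mean([x["image"] for x in F],0).astype(np.float32)
g=im.mean(2); C=np.array([395.2,-371.7])
print("r",list(range(24,45,1)))
for z,A in((134.,(230,250,270,290,310,330,0)),(80.,(50,70,90,110,130,150))):
    for a in A:
        rr=np.arange(24,45.);Q=np.c_[C[0]+rr*np.cos(np.radians(a)),C[1]+rr*np.sin(np.radians(a)),np.full(len(rr),z)]
        q=proj(f,Q).astype(np.float32);print(z,a,cv2.remap(g,q[:,0].copy(),q[:,1].copy(),cv2.INTER_LINEAR).ravel().astype(int))
```

```text
r [24, 25, 26, 27, 28, 29, 30, 31, 32, 33, 34, 35, 36, 37, 38, 39, 40, 41, 42, 43, 44]
134.0 230 [170 144 123 106  99 100 103 109 118 108  96  86  78  87  96 102 103  97  94  94 109]
134.0 250 [127 113 103  98  93  89  92  96 101  96  88  78  77  81  86 103 135 165 183 185 188]
134.0 270 [108 102  97  92  90  89  87  89  91  93  99 105 112 135 159 184 186 188 190 189 189]
134.0 290 [108 104  99  96  95  93 101 108 116 113 109 106 128 153 176 186 188 189 190 190 190]
134.0 310 [105 102  99  96  96  98 102 109 112 109 113 123 142 162 176 186 190 191 191 191 191]
134.0 330 [112 107 105 103 102 104 106 113 117 119 117 110 103 102 127 150 170 182 188 191 191]
134.0 0 [157 142 128 113  99  97 111 125 135 138 141 140 134 128 123 118 113 112 112 112 127]
80.0 50 [102  98  92  89  89 104 128 156 178 189 194 194 194 194 194 192 188 183 176 171 169]
80.0 70 [ 92  89  87  86  96 119 143 165 176 186 194 194 194 194 194 194 194 192 187 180 173]
80.0 90 [ 85  82  81  86  92 102 136 167 195 195 195 195 195 195 195 195 195 195 192 189 187]
80.0 110 [ 80  80  80  80  95 117 143 163 178 188 195 195 195 195 195 195 195 195 195 195 190]
80.0 130 [ 80  78  78  81  85  90 115 145 170 189 195 195 195 195 195 195 195 195 194 191 189]
80.0 150 [ 98  86  85  84  85  91 108 132 161 179 186 192 195 195 195 195 194 193 191 186 178]
```

In this view the tin stands upright. It's about 1.5–2 mm toward -y of the pan axis and within 1 mm in x. A light flank tap toward +y should fix that, with the finger beside the tin and yaw about -5 to stay clear of the printer.

Run:
```python
from h import *
np.set_printoptions(precision=4,suppress=True)
p0,R0,s=pose(); print(p0,s["qpos"])
a=np.radians(-5);u=np.array([np.cos(a),np.sin(a),0]);w=np.array([u[1],-u[0],0]); R1=down(-5,40); C=np.array([394.8,-373,99])
for k,l in((-50,60),(4,60),(4,51)):
    p1=C+k*u+l*w-R1@[16,0,19]; print(p1,rel(p0,R0,p1,R1)); p0,R0=p1,R1
print("w tool",R1.T@w)
# printer height: its nearest corner in both views unnecessary; front-left low edge position at z=100
f=eyes.grab_frame("top"); print(plane(f,[[392,152],[396,215],[441,208],[410,224],[426,222]],100.).round(0))
```

```text
[ 294.2217 -425.619   103.419 ] [-78.8623  26.8952 110.0803  43.0173  64.4098 -43.6275]
[ 315.3844 -426.2812  103.2702] [  0.014    0.0105   0.0119 -21.2663  -0.0276  25.3198]
[ 369.1789 -430.9876  103.2702] [ 0.0414 -0.      0.0347  0.      0.      0.    ]
[ 369.9633 -422.0219  103.2702] [ 0.    -0.009  0.     0.     0.     0.   ]
w tool [-0.  1.  0.]
[[ 585. -460.  100.]
 [ 393. -472.  100.]
 [ 418. -607.  100.]
 [ 367. -514.  100.]
 [ 375. -562.  100.]]
```

>>> send_rows(
  targets="0.003 0.002 0.002 -4.3 0 5 0;0.006 0.004 0.005 -8.5 0 10.1 0;0.009 0.006 0.008 -12.8 0 15.2 0;0.012 0.009 0.01 -17 0 20.3 0;0.014 0.0105 0.0119 -21.3 0 25.3 0;0.014 0.0105 0.0119 -21.3 0 25.3 0;0.014 0.0105 0.0119 -21.3 0 25.3 0",
)

```text
time_s: 12.1
ee_pos: [315.3, -425.7, 103.6]
ee_rot: [179.9, -40.0, -4.8]
force: [0.2, -0.7, -0.3]
gripper_width: 0.2
gripper_force: 0.0
```

>>> send_rows(
  targets="0.01 0 0.0084 0 0 0 0;0.02 0 0.0168 0 0 0 0;0.03 0 0.0251 0 0 0 0;0.038 0 0.0318 0 0 0 0;0.0414 0 0.0347 0 0 0 0;0.0414 0 0.0347 0 0 0 0;0.0414 0 0.0347 0 0 0 0",
)

```text
time_s: 12.68
ee_pos: [368.8, -431.6, 103.2]
ee_rot: [179.9, -40.0, -5.0]
force: [0.2, 0.0, -0.4]
gripper_width: 0.5
gripper_force: 0.0
```

>>> send_rows(
  targets="0 -0.003 0 0 0 0 0;0 -0.006 0 0 0 0 0;0 -0.009 0 0 0 0 0;0 -0.009 0 0 0 0 0;0 -0.009 0 0 0 0 0",
)

```text
time_s: 13.1
ee_pos: [369.4, -422.2, 103.4]
ee_rot: [180.0, -40.0, -5.0]
force: [-0.8, -0.2, -0.2]
gripper_width: 0.5
gripper_force: 0.0
```

Run:
```python
from h import *
p0,R0,s=pose(); print(p0,s["ee_rot"],s["force"],(p0+R0@[16,-13.5,19]).round(1))
measure((394.5,-373.5))
crop("pics/c7.png")
```

```text
[ 369.4087952  -422.18157098  103.42389345] [179.95367991 -40.03270688  -5.03237647] [-0.77814264 -0.23054112 -0.22819309] [ 395.  -410.9   99.2]
top ring [ 395.8 -372.4] 1.5 base [ 395. -374.] 0.4 26 rim [ 399.2 -376.1] 1.1 21 | base-ring [-0.8 -1.5] rim-ring [ 3.4 -3.7]Traceback (most recent call last):
  File "<stdin>", line 3, in <module>
  File "h.py", line 53, in measure
    b=arc(f,c,80.,toward); t=arc(f,c,134.,toward+180)
                             ~~~^^^^^^^^^^^^^^^^^^^^^
  File "h.py", line 46, in arc
    P=np.array(P); c,r=fitc(P,32,c)
                       ~~~~^^^^^^^^
  File "h.py", line 22, in fitc
    s=least_squares(lambda c:np.hypot(*(P[:,:2]-c).T)-r,c0,loss="soft_l1",f_scale=1.0)
    return func(*args, **kwargs)
    vector_fun = VectorFunction(
        fun_wrapped,
    ...<6 lines>...
        workers=workers
    )
    self._update_fun()
    ~~~~~~~~~~~~~~~~^^
    self.f = self.fun_wrapped(xp_copy(self.x))
             ~~~~~~~~~~~~~~~~^^^^^^^^^^^^^^^^^
    return np.atleast_1d(self.fun(x))
                         ~~~~~~~~^^^
    return self.f(x, *self.args, **self.kwargs)
           ~~~~~~^^^^^^^^^^^^^^^^^^^^^^^^^^^^^^
  File "h.py", line 22, in <lambda>
    s=least_squares(lambda c:np.hypot(*(P[:,:2]-c).T)-r,c0,loss="soft_l1",f_scale=1.0)
                                        ~^^^^^^
IndexError: too many indices for array: array is 1-dimensional, but 2 were indexed
```

>>> send_rows(
  targets="0 -0.0015 0 0 0 0 0;0 -0.003 0 0 0 0 0;0 -0.003 0 0 0 0 0",
)

```text
time_s: 13.45
ee_pos: [369.9, -419.1, 103.3]
ee_rot: [180.0, -40.0, -5.0]
force: [-0.0, 0.2, 0.1]
gripper_width: 0.6
gripper_force: 0.0
```

>>> send_rows(
  targets="0 -0.0005 0 0 0 0 0;0 -0.001 0 0 0 0 0;0 -0.001 0 0 0 0 0",
)

```text
time_s: 13.7
ee_pos: [370.0, -418.4, 103.3]
ee_rot: [180.0, -40.0, -5.0]
force: [0.1, 1.2, -0.8]
gripper_width: 0.6
gripper_force: 0.0
```

>>> send_rows(
  targets="0 -0.0005 0 0 0 0 0;0 -0.001 0 0 0 0 0;0 -0.001 0 0 0 0 0",
)

```text
time_s: 13.95
ee_pos: [370.0, -417.4, 103.3]
ee_rot: [180.0, -40.0, -5.0]
force: [-0.5, 0.4, 0.0]
gripper_width: 0.5
gripper_force: 0.0
```

>>> send_rows(
  targets="0 -0.0005 0 0 0 0 0;0 -0.001 0 0 0 0 0;0 -0.001 0 0 0 0 0",
)

```text
time_s: 14.2
ee_pos: [370.1, -416.3, 103.3]
ee_rot: [180.0, -40.0, -5.0]
force: [0.3, -0.4, 0.9]
gripper_width: 0.6
gripper_force: 0.0
```

>>> send_rows(
  targets="0 -0.0005 0 0 0 0 0;0 -0.001 0 0 0 0 0;0 -0.001 0 0 0 0 0",
)

```text
time_s: 14.45
ee_pos: [370.2, -415.4, 103.3]
ee_rot: [180.0, -40.0, -5.0]
force: [1.0, 0.2, 0.1]
gripper_width: 0.5
gripper_force: 0.0
```

>>> send_rows(
  targets="0 -0.0005 0 0 0 0 0;0 -0.001 0 0 0 0 0;0 -0.001 0 0 0 0 0",
)

```text
time_s: 14.7
ee_pos: [370.3, -414.4, 103.3]
ee_rot: [180.0, -40.0, -5.0]
force: [0.5, 0.5, 0.7]
gripper_width: 0.4
gripper_force: 0.0
```

>>> send_rows(
  targets="0 -0.0005 0 0 0 0 0;0 -0.001 0 0 0 0 0;0 -0.001 0 0 0 0 0",
)

```text
time_s: 14.95
ee_pos: [370.4, -413.4, 103.3]
ee_rot: [180.0, -40.0, -5.0]
force: [1.0, -0.6, -0.4]
gripper_width: 0.6
gripper_force: 0.0
```

>>> send_rows(
  targets="0 -0.0005 0 0 0 0 0;0 -0.001 0 0 0 0 0;0 -0.001 0 0 0 0 0",
)

```text
time_s: 15.2
ee_pos: [370.5, -412.4, 103.3]
ee_rot: [180.0, -40.0, -5.0]
force: [-0.6, -0.0, 0.3]
gripper_width: 0.5
gripper_force: 0.0
```

Run:
```python
from h import *
f=eyes.grab_frame("top"); print(arc(f,(394.5,-373.5),80.,110,60), env.state()["force"])
crop("pics/c7.png")
```

```text
(array([ 395.03202766, -373.73717018]), np.float64(0.3790301566798), 22) [-0.11887898 -0.59474451  0.27829208]
```

View pics/c7.png

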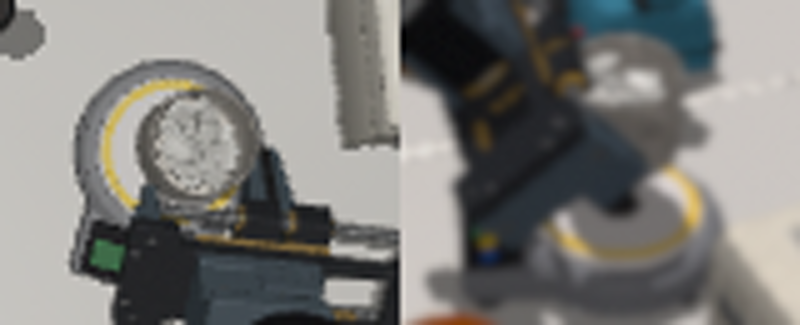

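The tin hasn't moved; the base fit is still (395.0,-373.7). The finger flank stands beside its right wall, at crop (262,165) in top, with a small gap left. I'll keep creeping.

>>> send_rows(
  targets="0 -0.0005 0 0 0 0 0;0 -0.001 0 0 0 0 0;0 -0.001 0 0 0 0 0",
)

```text
time_s: 15.6
ee_pos: [370.6, -411.6, 103.4]
ee_rot: [179.9, -40.0, -5.0]
force: [-0.3, -0.6, 1.6]
gripper_width: -0.3
gripper_force: 0.2
```

>>> send_rows(
  targets="0 -0.0005 0 0 0 0 0;0 -0.001 0 0 0 0 0;0 -0.001 0 0 0 0 0",
)

```text
time_s: 15.85
ee_pos: [370.7, -411.0, 103.6]
ee_rot: [179.9, -40.1, -5.0]
force: [-0.6, -1.3, 0.8]
gripper_width: 0.6
gripper_force: 0.7
```

>>> send_rows(
  targets="0 -0.0005 0 0 0 0 0;0 -0.001 0 0 0 0 0;0 -0.001 0 0 0 0 0",
)

```text
time_s: 16.1
ee_pos: [370.9, -410.3, 103.8]
ee_rot: [179.9, -40.1, -5.0]
force: [-0.8, -4.4, 2.4]
gripper_width: 0.2
gripper_force: 1.5
```

```bash
cat > m.py <<'E'
from h import *
f=eyes.grab_frame("top"); print(arc(f,(394.5,-373.5),80.,110,60), env.state()["force"])
E
python3 m.py
```

```text
(array([ 395.05548485, -373.05796099]), np.float64(0.3481403889102168), 24) [-0.01499348 -2.55105263  2.45241747]
```

>>> send_rows(
  targets="0 -0.0005 0 0 0 0 0;0 -0.001 0 0 0 0 0;0 -0.001 0 0 0 0 0",
)

```text
time_s: 16.4
ee_pos: [371.0, -409.5, 103.9]
ee_rot: [179.8, -40.1, -5.0]
force: [-0.8, -4.3, 4.3]
gripper_width: 0.8
gripper_force: 2.1
```

```bash
python3 m.py
```

```text
(array([ 395.61815626, -372.60075521]), np.float64(0.4958153160782999), 22) [-1.78259719 -3.52943369  3.57806964]
```

>>> send_rows(
  targets="0 0.004 0 0 0 0 0;0 0.01 0 0 0 0 0;0 0.018 0 0 0 0 0;0 0.024 0 0 0 0 0;0 0.024 0 0 0 0 0",
)

```text
time_s: 16.87
ee_pos: [368.6, -433.8, 103.0]
ee_rot: [179.9, -40.0, -5.0]
force: [-0.6, -0.1, -0.1]
gripper_width: 0.3
gripper_force: 0.0
```

>>> send_rows(
  targets="-0.02 0 -0.0168 0 0 0 0;-0.04 0 -0.0335 0 0 0 0;-0.06 0 -0.05 0 0 0 0;-0.075 0 -0.063 0 0 0 0;-0.075 0 -0.063 0 0 0 0;-0.075 0 -0.063 0 0 0 0",
)

```text
time_s: 17.37
ee_pos: [270.7, -424.0, 103.3]
ee_rot: [-180.0, -40.1, -5.2]
force: [-0.1, -0.3, 0.3]
gripper_width: 0.3
gripper_force: 0.0
```

```bash
python3 m.py
python3 - <<'E'
from h import *
measure((395,-372.5))
C=np.array([395.2,-371.7]); f=eyes.grab_frame("side"); g=cv2.cvtColor(f["image"],cv2.COLOR_BGR2GRAY).astype(np.float32)
r=np.array([.955,-.296])
x=np.arange(280,322,.25,dtype=np.float32)
for z in(90,100,110,120,128):
    c=proj(f,[*C,z])[0]; L=proj(f,[*(C-32*r),z])[0]
    d=np.gradient(cv2.remap(g,x[None],np.full((1,len(x)),c[1],np.float32),cv2.INTER_CUBIC).ravel()); l=np.abs(x-L[0])<4
    print(z,"left seen-pred px",round(float(x[l][np.argmin(d[l])]-L[0]),2),end="; ")
print(env.state()["time_s"],env.state()["force"])
E
```

```text
(array([ 395.00239481, -372.80084631]), np.float64(0.5678061350652897), 25) [ 0.22028323 -0.44410498  0.81892572]
top ring [ 395.7 -372.4] 1.4 base [ 394.8 -373.1] 0.6 29 rim [ 395.3 -377.8] 1.5 24 | base-ring [-0.9 -0.7] rim-ring [-0.4 -5.4]Traceback (most recent call last):
  File "<stdin>", line 2, in <module>
  File "h.py", line 53, in measure
    b=arc(f,c,80.,toward); t=arc(f,c,134.,toward+180)
                             ~~~^^^^^^^^^^^^^^^^^^^^^
  File "h.py", line 46, in arc
    P=np.array(P); c,r=fitc(P,32,c)
                       ~~~~^^^^^^^^
  File "h.py", line 22, in fitc
    s=least_squares(lambda c:np.hypot(*(P[:,:2]-c).T)-r,c0,loss="soft_l1",f_scale=1.0)
    return func(*args, **kwargs)
    vector_fun = VectorFunction(
        fun_wrapped,
    ...<6 lines>...
        workers=workers
    )
    self._update_fun()
    ~~~~~~~~~~~~~~~~^^
    self.f = self.fun_wrapped(xp_copy(self.x))
             ~~~~~~~~~~~~~~~~^^^^^^^^^^^^^^^^^
    return np.atleast_1d(self.fun(x))
                         ~~~~~~~~^^^
    return self.f(x, *self.args, **self.kwargs)
           ~~~~~~^^^^^^^^^^^^^^^^^^^^^^^^^^^^^^
  File "h.py", line 22, in <lambda>
    s=least_squares(lambda c:np.hypot(*(P[:,:2]-c).T)-r,c0,loss="soft_l1",f_scale=1.0)
                                        ~^^^^^^
IndexError: too many indices for array: array is 1-dimensional, but 2 were indexed
```

The final fit has the tin within about 1–2 mm of the ring and housing axis, and it hasn't drifted since the finger withdrew. I'll let it settle briefly and hand it in.

>>> send_rows(
  targets="-0.02 0 -0.0168 0 0 0 0;-0.02 0 -0.0168 0 0 0 0;-0.02 0 -0.0168 0 0 0 0;-0.02 0 -0.0168 0 0 0 0;-0.02 0 -0.0168 0 0 0 0;-0.02 0 -0.0168 0 0 0 0",
)

```text
time_s: 18.02
ee_pos: [245.9, -421.4, 103.4]
ee_rot: [179.9, -40.0, -5.0]
force: [-0.1, -0.2, -0.0]
gripper_width: 0.8
gripper_force: 0.0
```

```bash
python3 m.py; python3 -c "
from workcell import env
print(env.job_done())"
```

```text
(array([ 395.01139889, -372.68361261]), np.float64(0.46893152892054957), 25) [ 0.36768095 -1.36234564 -0.42503482]
the job is handed in; nothing more can be done
None
```

I nudged the tin to within about 1–2 mm of the pan centre by the top camera and handed the job in at 18 s with the arm clear; it looked upright before the last 1 mm tap, but I did not re-check its lean or see the judged result.

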